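Fold out the crank handle and close the pellet press

ROBOT

A 6-joint arm with a two-finger parallel gripper is mounted at the origin on the work surface. World frame = base frame: x ahead of the robot, y to its left, z up, the work surface at z = 0. Lengths are in m, angles in rad, forces in N, time in s.
With the tool pointing down it reaches from about 0.3 to 0.875 m from the base axis. Payload 6.4 kg.
Tool frame: the origin (TCP) lies midway between the tips of the shut fingers; the grasp point (between the pads) lies 19 mm behind it; z points along the fingers, y is the line along which they close (so a half turn about z gives the same grasp; the last joint's range is limited). The gripper opens to 85 mm and grips with 20 to 120 N. Pads are 22 mm wide; open, the fingers measure 114 mm over their backs; the gripper's body (76 mm by 85 mm) begins 54 mm behind the grasp point. The pads swing forward as they close: fully open they stand 13 mm farther back than shut.
Start: joints at [0.96, 0.181, 1.607, -0, 1.354, -0.206], TCP at [0.226, 0.529, 0.231] pointing down, gripper open.
Joint ranges: [-2.99, 2.99], [-0.89, 2.07], [0.3, 2.58], [-1.14, 4.28], [0, 2.63], [-3.12, 3.12]. Speed limits (rad/s): [2.57, 2.57, 3.01, 3.14, 3.14, 3.14].

INTERFACE

Orientations are given as a unit quaternion [w, x, y, z].
In Python, from bench import sensors, vision, ctrl gives the robot as it stands.
- The arm moves only by the tool carry_out, never from a script. Its argument "deltas" is text: rows parted by semicolons, each of 7 numbers parted by spaces: the shift along the tool's x, y, z in mm, then the turn, a rotation vector about the tool's x, y, z in rad, then the closure, from 0 (fully open) to 1 (shut). In form: tx ty tz ax ay az claw; .... A call has 1 to 12 rows; each row is the pose to reach, as a shift and turn from the pose commanded when the call began, along the tool's axes at that moment; what a row does not reach only later rows make up. A row lasts 1/8 s, in which the tool goes at most 62.5 mm and 10.7 degrees, less where a joint would pass 70% of its speed; a pose out of reach is approached as far as the arm can. A call with a gripper value outside its range is refused whole. The fingers move at their own pace and stop on an object; the grip force is fixed at half the most. Time passes only in rows, so rows that repeat a pose let the fingers close. It gives the time, the measured TCP pose, the force, the opening and the grip force at its end, in the units of the state.
- sensors.get_obs(): the state, without advancing time (a new reading comes with each control period).
- vision.camera(name): name is "scene" or "top" or "wrist"; returns the picture (400x640x3 uint8, blue, green, red); there is no depth.
- vision.camera_model(name): a dict with "K" (3x3 intrinsics, pixels), "extrinsics" (4x4, takes a point from world to camera coordinates); the wrist camera has in their place "hand_eye" (4x4, takes a point from camera to tool coordinates, whose origin is the TCP and whose axes are the flange's). Camera axes: x right, y down, z forward; pixel columns grow to the right and rows downward; lengths in m; the calibration is good to about 2 mm. The wrist camera is an equidistant fisheye: a pixel r from the principal point sees the ray r / f radians off the axis. A picture is of the moment at which its call begins: read the wrist's pose just before it. camera_model takes no time and is no camera call.
- ctrl.hand_in(): hands the job in; it is judged then, once.
The state is a dict: "time_s": time; "q": joint angles; "dq": joint speeds; "joint_efforts": joint torques, N m; "eef_pos": TCP position; "eef_rot": TCP orientation; "wrist_force": force on the tool from outside, world axes, zero at the start; "torque": the same for the moment, N m; "opening": opening from 0.0 (shut) to 1.0 (fully open); "grasp_force": force on a finger pad.
Only numpy, scipy, OpenCV 4.12 (cv2) and the standard library are available. Lean on these libraries where they do the work, as an engineer would, in place of code of your own. Each camera call takes 0.05 s, during which the arm holds its last target. There are 200 camera calls.

TASK

Close the small bench press whose handwheel has a folding crank handle (the other press has a plain wheel): swing the folded handle up until it clicks upright in its latch, and only then use it to turn the handwheel clockwise, seen from above, until it stops. Leave the handle latched upright and let go.

Things in the scene. Friction and masses are not known exactly. Their poses are not given: they have to be found in the camera images.
- hub (a point): Wheel centre, on its vertical axis, 158 mm above the bench, mid-rim. Wheel 200 mm across, bar 14 mm; hub 40 mm across; spoke tops 5 mm above this point. Turns with the wheel: x is level, from hub to the handle's hinge, z up. Hinge pin: level, square to x, 80 mm out, 24 mm above. Latch housing on the rim at 97 to 114 mm, top 34 mm above. The other press: plain wheel 176 mm across, top 165 mm up.
- grip (a point): On the axis of the round black grip (20 to 22 mm thick, 60 mm long), 60 mm from the hinge pin, 18 mm short of the free end. Folded, the handle lies level 24 mm above the hub point, from the hinge inwards, free end over the hub, 19 mm from its axis down to the spokes. Upright, it stands 80 mm from the wheel's axis, free end 260 mm above the bench. x points along it from free end to hinge.
- fold_handle (a joint): Handle angle about its hinge pin, rad: 0 folded flat over the wheel, 1.571 upright at its stop. A spring latch resists lightly (1 to 3 N at the grip) from about 1.0, clicks over at about 1.35, then holds it upright; short of that it falls back flat when let go. Folded, a peg under the handle locks the wheel.
- handwheel (a joint): Wheel angle about its vertical axis, rad: 0 at the start, growing as it turns clockwise seen from above; stop at 1.35 (77 degrees). It needs about 4 N at the upright handle and stays where it is left.

How it is judged:
By the outcome, as a careful person would: the job done as asked, in the order asked, and still so for the second after the job is handed in, with the robot touching nothing.
It also fails if it takes over 42 s, if anything falls off the work surface, if the arm or the gripper's body presses on something with over 40 N, if the wrist force passes 120 N, or if a joint passes its speed limit or range.

## Working session

There is one attempt and no reset: what is moved stays moved. The work goes in short steps, Python scripts to look and compute and a tool call to move; the robot and the scene stay as the last step left them, time stands still between calls to the robot, and variables do not carry over. Pictures are saved under pics/ and viewed, at most 10 in all, crops included, and the job is handed in when it is done.

Besides the shell and the picture viewer there is one more tool, called after ">>>" as name(argument=value, ...) on one line, values as JSON. carry_out: Moves the arm, as the interface text tells. Its arguments: {"type":"object","properties":{"deltas":{"type":"string"}},"required":["deltas"]}

```bash
mkdir -p pics
python3 - <<'E'
from bench import sensors, vision
import cv2,numpy as np
o=sensors.get_obs();print(o)
for n in("scene","top"):
    cv2.imwrite(f"pics/{n}0.png",vision.camera(n))
    m=vision.camera_model(n);print(n,np.round(m["K"],1).tolist(),np.round(m["extrinsics"],4).tolist())
m=vision.camera_model("wrist");print({k:np.round(v,4).tolist() if not isinstance(v,str) else v for k,v in m.items()})
E
```

```text
{'time_s': 0.0, 'q': array([ 9.59729375e-01,  1.81540014e-01,  1.60802591e+00,  9.52974918e-06,
        1.35382245e+00, -2.06287148e-01]), 'dq': array([-0.00073759, -0.0012573 ,  0.00015829, -0.00144078, -0.00084336,
       -0.00070788]), 'joint_efforts': array([ 1.60077390e-03, -4.44884348e+01, -3.51328218e+01, -1.76208491e-04,
        9.31419258e-03,  3.87803163e-05]), 'eef_pos': array([0.22608584, 0.52806953, 0.23037609]), 'eef_rot': array([-3.61075089e-04,  2.01011952e-01,  9.79588377e-01, -8.22070778e-04]), 'wrist_force': array([ 0.10895115, -1.23127941, -1.2810749 ]), 'torque': array([ 0.0088582 ,  0.01463597, -0.02285613]), 'grasp_force': 0.0, 'opening': 0.995449643104571}
scene [[373.8, 0.0, 316.1], [0.0, 373.8, 200.3], [0.0, 0.0, 1.0]] [[-0.1045, 0.9944, 0.0149, 0.0691], [0.6156, 0.0765, -0.7844, -0.1843], [-0.7811, -0.0728, -0.6201, 1.251], [0.0, 0.0, 0.0, 1.0]]
top [[504.7, 0.0, 317.7], [0.0, 504.7, 198.9], [0.0, 0.0, 1.0]] [[-0.007, -1.0, -0.0025, 0.0159], [-0.9913, 0.0073, -0.1312, 0.6231], [0.1312, 0.0016, -0.9914, 1.0665], [0.0, 0.0, 0.0, 1.0]]
{'K': [[309.7069, 0.0, 316.7855], [0.0, 309.7069, 196.6815], [0.0, 0.0, 1.0]], 'hand_eye': [[0.0005, -0.963, -0.2695, 0.0689], [1.0, 0.0002, 0.0011, 0.0001], [-0.001, -0.2695, 0.963, -0.1429], [0.0, 0.0, 0.0, 1.0]]}
```

View pics/scene0.png

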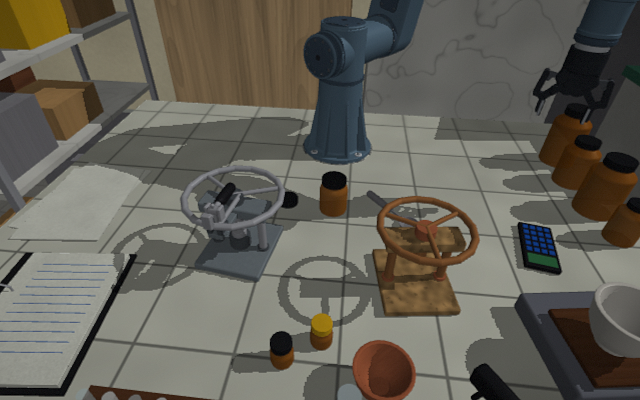

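View pics/top0.png

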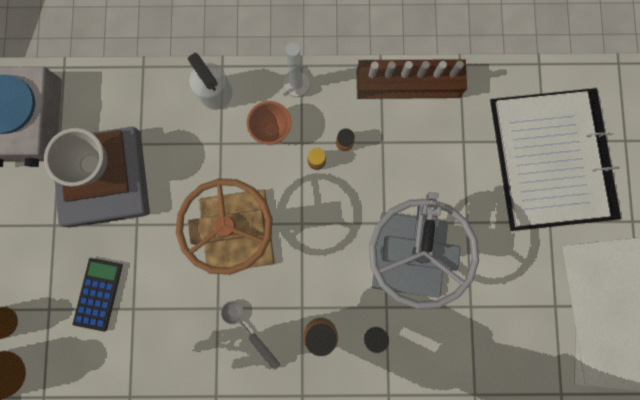

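The grey wheel is the one with the folding handle: about (424,253) in the top view and (233,195) in the scene view. Its black grip is near (428,236) in top and (225,193) in scene. The latch housing is near (432,203) in top.

```bash
cat > h.py <<'E'
import numpy as np,cv2
from bench import sensors,vision
from scipy.spatial.transform import Rotation as R
def ray(n,p):
    m=vision.camera_model(n);K=np.array(m["K"]);p=np.array(p,float)
    if n=="wrist":
        o=sensors.get_obs();q=o["eef_rot"];Rt=R.from_quat(q[[1,2,3,0]]).as_matrix();H=np.array(m["hand_eye"])
        d=(p-K[:2,2])/K[0,0];r=np.hypot(*d);v=np.array([*(d/r*np.sin(r)),np.cos(r)])
        return o["eef_pos"]+Rt@H[:3,3],Rt@H[:3,:3]@v
    E=np.array(m["extrinsics"]);v=E[:3,:3].T@np.linalg.solve(K,[*p,1]);return -E[:3,:3].T@E[:3,3],v/np.linalg.norm(v)
def plane(n,p,z):
    c,v=ray(n,p);return c+v*(z-c[2])/v[2]
def tri(a,pa,b,pb):
    c1,v1=ray(a,pa);c2,v2=ray(b,pb);s=np.linalg.lstsq(np.c_[v1,-v2],c2-c1,rcond=None)[0]
    x,y=c1+s[0]*v1,c2+s[1]*v2;return (x+y)/2,np.linalg.norm(x-y)
E
python3 - <<'E'
from h import *
out=[]
for n,(x0,y0,x1,y1) in dict(scene=(170,150,300,260),top=(360,185,490,315)).items():
    I=cv2.imread(f"pics/{n}0.png");c=I[y0:y1,x0:x1]
    out.append(cv2.resize(c,None,fx=3,fy=3,interpolation=cv2.INTER_CUBIC)[:390,:390])
    # black grip
    m=(c.max(2)<45).astype(np.uint8);k,l,st,ce=cv2.connectedComponentsWithStats(m)
    for i in range(1,k):
        if st[i,4]>40:
            ys,xs=np.where(l==i);r=cv2.minAreaRect(np.c_[xs,ys].astype(np.float32));print(n,"dark",ce[i]+[x0,y0],st[i,4],cv2.boxPoints(r).round(0).tolist(),(x0,y0))
    g=((c.min(2)>125)&(c.max(2)<0)).astype(np.uint8)
h=max(o.shape[0] for o in out);out=[cv2.copyMakeBorder(o,0,h-o.shape[0],0,0,0) for o in out]
cv2.imwrite("pics/crop0.png",np.hstack(out))
E
```

```text
scene dark [225.76865672 194.08955224] 268 [[43.0, 51.0], [58.0, 30.0], [70.0, 39.0], [55.0, 60.0]] (170, 150)
scene dark [289.76328502 199.78743961] 207 [[111.0, 42.0], [127.0, 42.0], [127.0, 57.0], [111.0, 57.0]] (170, 150)
scene dark [219.24528302 236.33962264] 53 [[43.0, 81.0], [54.0, 81.0], [54.0, 91.0], [43.0, 91.0]] (170, 150)
scene dark [239.48034934 242.31441048] 229 [[57.0, 97.0], [60.0, 82.0], [81.0, 87.0], [78.0, 101.0]] (170, 150)
top dark [428.78151261 234.52521008] 238 [[61.0, 64.0], [65.0, 35.0], [75.0, 36.0], [72.0, 66.0]] (360, 185)
```

View pics/crop0.png

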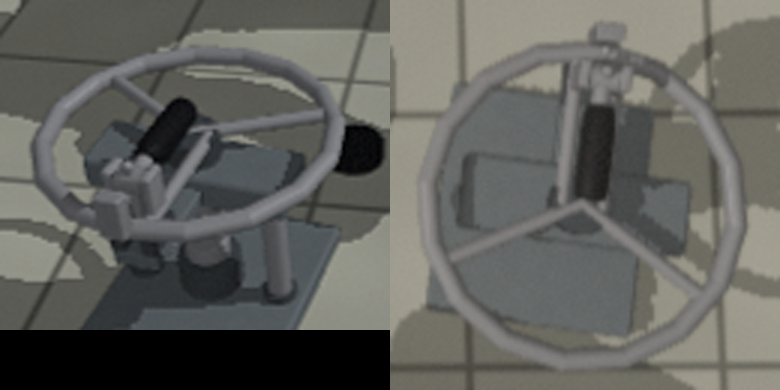

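The crop shows the wheel rim spanning about 370–478 × 199–308 px in top. The grip runs from (431,221), on its hinge side, to (428,252) at the free end. The hinge and latch housing are at the far side of the rim.

Run:
```python
from h import *
g=tri("top",(428.8,234.8),"scene",(226.3,195));print("grip mid",g)
f=tri("top",(427.7,252),"scene",(170+188/3,150+106/3));print("free",f)
h=tri("top",(431,221),"scene",(170+148/3,150+158/3));print("hinge side of grip",h)
w=tri("top",(424.2,253.7),"scene",(232.7,197));print("wheel",w)
# rim bounds on plane .158
for p in [(370,253),(478.3,253),(424,199),(424,308.3)]:print(plane("top",p,.158))
l=tri("top",(360+216/3,185+30/3),"scene",(170+113/3,150+200/3));print("latch",l)
print("latch top plane .192",plane("top",(360+217/3,185+30/3),.192))
for p in [(431,221),(427.7,252)]:print("grip ends .182",plane("top",p,.182))
```

```text
grip mid (array([ 0.53402639, -0.19689846,  0.17855339]), np.float64(0.005275652812190263))
free (array([ 0.50152302, -0.19341084,  0.17899663]), np.float64(0.005560729935375583))
hinge side of grip (array([ 0.56026748, -0.2022147 ,  0.17945112]), np.float64(0.004523273930597504))
wheel (array([ 0.49955299, -0.19562266,  0.14679003]), np.float64(0.0010508307492427414))
[ 0.5015008  -0.08916105  0.158     ]
[ 0.50002645 -0.29832686  0.158     ]
[ 0.60599945 -0.19712565  0.158     ]
[ 0.39599857 -0.18985565  0.158     ]
latch (array([ 0.60969737, -0.20587126,  0.18581896]), np.float64(0.001801801065321829))
latch top plane .192 [ 0.60908357 -0.20599485  0.192     ]
grip ends .182 [ 0.56059679 -0.20390431  0.182     ]
grip ends .182 [ 0.50203186 -0.19554993  0.182     ]
```

```bash
cat >> h.py <<'E'
def ori(psi,th):
    d=np.array([np.cos(psi),np.sin(psi),0]);z=np.sin(th)*d-np.cos(th)*np.array([0,0,1]);y=np.array([-d[1],d[0],0])
    return np.c_[np.cross(y,z),y,z]
def rows(targets,start=None):
    o=sensors.get_obs();p0=o["eef_pos"];R0=R.from_quat(o["eef_rot"][[1,2,3,0]]).as_matrix()
    if start: p0,R0=np.array(start[0]),ori(*start[1:])
    for p,psi,th in targets:
        t=R0.T@(np.array(p)-p0)*1e3;w=R.from_matrix(R0.T@ori(psi,th)).as_rotvec()
        print(np.round(t).astype(int),np.round(w,3))
E
python3 - <<'E'
from h import *
th=.6;M=ori(-.135,th);G=np.array([.524,-.1975,.181])
rows([((.26,.45,.30),-.135+.275*-1,0),((.45,.1,.33),-.135,.3),(G-M[:,2]*.09,-.135,th)])
E
```

```text
[-62 -59 -69] [-0.002 -0.     0.005]
[-374 -306  -99] [-0.042 -0.299 -0.268]
[-511 -563  -24] [-0.082 -0.597 -0.261]
```

>>> carry_out(deltas="-62 -59 -69 0 0 0 0; -62 -59 -69 0 0 0 0; -374 -306 -99 -0.042 -0.299 -0.268 0; -374 -306 -99 -0.042 -0.299 -0.268 0; -374 -306 -99 -0.042 -0.299 -0.268 0; -374 -306 -99 -0.042 -0.299 -0.268 0; -374 -306 -99 -0.042 -0.299 -0.268 0; -374 -306 -99 -0.042 -0.299 -0.268 0; -511 -563 -24 -0.082 -0.597 -0.261 0; -511 -563 -24 -0.082 -0.597 -0.261 0; -511 -563 -24 -0.082 -0.597 -0.261 0; -511 -563 -24 -0.082 -0.597 -0.261 0")

```text
time_s: 1.6
eef_pos: [0.4658, -0.1223, 0.2718]
eef_rot: [0.296, 0.065, 0.953, -0.02]
wrist_force: [1.2, 1.4, 0.3]
opening: 0.999
grasp_force: 0.0
```

Run:
```python
from h import *
o=sensors.get_obs();print(o["time_s"],o["eef_pos"],o["eef_rot"])
th=.6;M=ori(-.135,th);G=np.array([.524,-.1975,.181])
rows([(G-M[:,2]*.09,-.135,th)])
cv2.imwrite("pics/w1.png",vision.camera("wrist"))
```

```text
1.6 [ 0.46575012 -0.12226311  0.27183504] [ 0.29647125  0.06508447  0.95260642 -0.02024401]
[ -5 -67  23] [-0.001  0.003 -0.001]
```

View pics/w1.png

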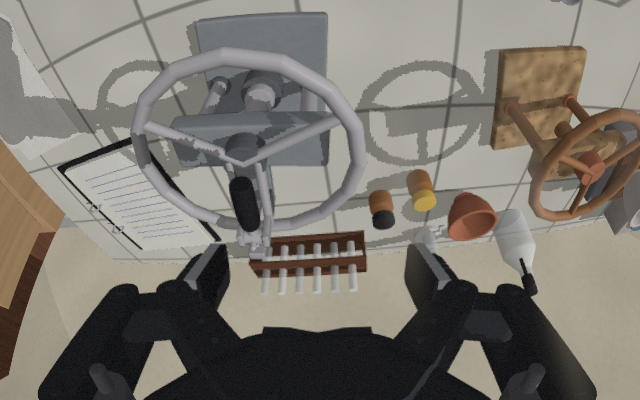

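The wrist view shows the grip from about (238,180), the free end, to (251,230), with the latch beyond it. I'm finishing the approach and will triangulate from two wrist poses.

>>> carry_out(deltas="-5 -67 23 0 0 0 0; -5 -67 23 0 0 0 0; -5 -67 23 0 0 0 0; -5 -67 23 0 0 0 0")

```text
time_s: 2.15
eef_pos: [0.4744, -0.1872, 0.2556]
eef_rot: [0.295, 0.064, 0.953, -0.019]
wrist_force: [-0.0, -0.2, -0.2]
opening: 0.998
grasp_force: 0.0
```

Run:
```python
from h import *
def ray1(p,pos,q):
    m=vision.camera_model("wrist");K=np.array(m["K"]);Rt=R.from_quat(np.array(q)[[1,2,3,0]]).as_matrix();H=np.array(m["hand_eye"])
    d=(np.array(p)-K[:2,2])/K[0,0];r=np.hypot(*d);v=np.array([*(d/r*np.sin(r)),np.cos(r)])
    return np.array(pos)+Rt@H[:3,3],Rt@H[:3,:3]@v
def grip(I,w):
    m=(I.max(2)<50).astype(np.uint8);m[:, :]*=1;m[260:]=0
    k,l,st,ce=cv2.connectedComponentsWithStats(m)
    r=[(ce[i],st[i].tolist()) for i in range(1,k) if 300<st[i,4]<6000];print(r)
I1=cv2.imread("pics/w1.png");grip(I1,0)
o=sensors.get_obs();print(o["time_s"],o["eef_pos"],o["eef_rot"],o["dq"].round(3))
I=vision.camera("wrist");cv2.imwrite("pics/w2.png",I);grip(I,0)
```

```text
[(array([ 92.38832998, 157.74647887]), [57, 138, 75, 66, 497]), (array([244.67385677, 202.99913719]), [230, 176, 30, 56, 1159])]
2.15 [ 0.47441584 -0.18724652  0.25562067] [ 0.29529148  0.06374554  0.95308701 -0.01909424] [ 0.008 -0.01  -0.001  0.002 -0.003 -0.006]
[(array([154.03039074, 168.53256151]), [68, 130, 177, 114, 1382]), (array([315.01739736, 205.06958942]), [302, 175, 27, 62, 1437])]
```

View pics/w2.png

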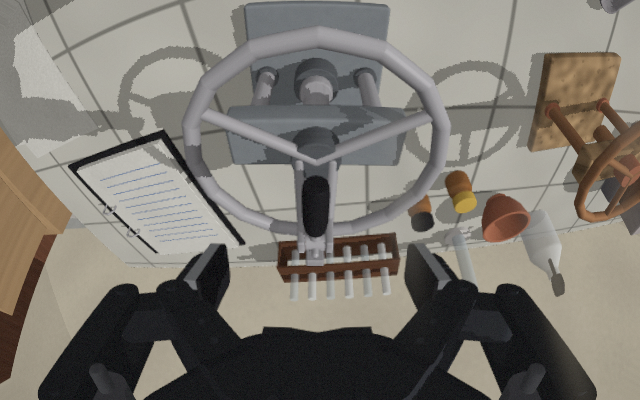

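The grip is now vertical in the image, centred at (315,205), midway between the fingertips at about 222 and 412. Alignment is good, so next I triangulate.

Run:
```python
from h import *
m=vision.camera_model("wrist");K=np.array(m["K"]);H=np.array(m["hand_eye"])
def ray1(p,pos,q):
    Rt=R.from_quat(np.array(q)[[1,2,3,0]]).as_matrix();d=(np.array(p)-K[:2,2])/K[0,0];r=np.hypot(*d);v=np.array([*(d/r*np.sin(r)),np.cos(r)])
    return np.array(pos)+Rt@H[:3,3],Rt@H[:3,:3]@v
A=([0.46575012,-0.12226311,0.27183504],[0.29647125,0.06508447,0.95260642,-0.02024401])
o=sensors.get_obs();B=(o["eef_pos"],o["eef_rot"])
def tr(a,b):
    c1,v1=ray1(a,*A);c2,v2=ray1(b,*B);s=np.linalg.lstsq(np.c_[v1,-v2],c2-c1,rcond=None)[0];x,y=c1+s[0]*v1,c2+s[1]*v2;return (x+y)/2,np.linalg.norm(x-y)
print("mid",tr((244.7,203),(315,205)));print("free",tr((237,177),(315.5,177)));print("far",tr((251,230),(314.5,236)))
print(B)
for u,n in(((315.5,177),"free"),((315,205),"mid"),((314.5,236),"far"),((315,256),"latch")):
    c,v=ray1(u,*B);print(n,c+v*(.182-c[2])/v[2])
```

```text
mid (array([ 0.53067814, -0.19549004,  0.18143994]), np.float64(0.00023967890024878918))
free (array([ 0.49538713, -0.19027075,  0.18386558]), np.float64(0.0006541412614837343))
far (array([ 0.56917223, -0.20119866,  0.18517343]), np.float64(0.0010328396617847798))
(array([ 0.47452077, -0.18717949,  0.25583802]), array([ 0.29549225,  0.06350827,  0.95303768, -0.01924091]))
free [ 0.49780253 -0.19060133  0.182     ]
mid [ 0.5297863  -0.19536401  0.182     ]
far [ 0.57502197 -0.20206013  0.182     ]
latch [ 0.61261628 -0.20678649  0.182     ]
```

```bash
cat >> h.py <<'E'
PSI=-.14;Hg=np.array([.579,-.203,.182]);D=np.array([np.cos(PSI),np.sin(PSI),0])
def arc(a,th,r=.055,off=.008):
    return (Hg+r*(-np.cos(a)*D+np.sin(a)*np.array([0,0,1]))+off*ori(PSI,th)[:,2],PSI,th)
E
python3 - <<'E'
from h import *
t=arc(0,.6);print(t[0])
rows([t])
E
```

```text
[ 0.52901106 -0.19595546  0.17539732]
[ 0 -2 98] [0.005 0.001 0.005]
```

>>> carry_out(deltas="0 -2 50 0 0 0 0; 0 -2 75 0.005 0 0.005 0; 0 -2 90 0.005 0 0.005 0; 0 -2 98 0.005 0 0.005 0; 0 -2 98 0.005 0 0.005 0.5; 0 -2 98 0.005 0 0.005 0.8; 0 -2 98 0.005 0 0.005 1; 0 -2 98 0.005 0 0.005 1; 0 -2 98 0.005 0 0.005 1; 0 -2 98 0.005 0 0.005 1; 0 -2 98 0.005 0 0.005 1")

```text
time_s: 3.58
eef_pos: [0.529, -0.1966, 0.1755]
eef_rot: [0.295, 0.068, 0.953, -0.019]
wrist_force: [-8.1, 10.8, 10.4]
opening: 0.23
grasp_force: 58.2
```

Run:
```python
from h import *
t0=arc(0,.6);print(sensors.get_obs()["eef_pos"],t0[0])
A=np.linspace(0,1.62,19)[1:]
rows([arc(a,.6-.9*a/1.62) for a in A],t0)
```

```text
[ 0.52899134 -0.1965608   0.17549931] [ 0.52901106 -0.19595546  0.17539732]
[-3  0 -4] [-0.    0.05 -0.  ]
[-5  0 -8] [-0.   0.1 -0. ]
[ -9   0 -11] [-0.    0.15 -0.  ]
[-12   0 -14] [-0.   0.2 -0. ]
[-16   0 -17] [-0.    0.25  0.  ]
[-20   0 -19] [ 0.   0.3 -0. ]
[-24   0 -21] [-0.    0.35 -0.  ]
[-29   0 -23] [-0.   0.4 -0. ]
[-33   0 -24] [-0.    0.45  0.  ]
[-38   0 -25] [-0.   0.5 -0. ]
[-42   0 -25] [-0.    0.55 -0.  ]
[-47   0 -25] [-0.   0.6 -0. ]
[-51   0 -24] [-0.    0.65 -0.  ]
[-56   0 -24] [-0.   0.7 -0. ]
[-60   0 -22] [0.   0.75 0.  ]
[-65   0 -20] [-0.   0.8 -0. ]
[-69   0 -18] [-0.    0.85 -0.  ]
[-72   0 -16] [-0.   0.9 -0. ]
```

>>> carry_out(deltas="-3 0 -4 0 0.05 0 1; -5 0 -8 0 0.1 0 1; -9 0 -11 0 0.15 0 1; -12 0 -14 0 0.2 0 1; -16 0 -17 0 0.25 0 1; -20 0 -19 0 0.3 0 1")

```text
time_s: 4.32
eef_pos: [0.5321, -0.1967, 0.1988]
eef_rot: [0.145, 0.07, 0.987, -0.008]
wrist_force: [-1.1, 4.9, -6.4]
opening: 0.23
grasp_force: 60.0
```

Run:
```python
from h import *
A=np.linspace(0,1.62,19)[1:];t0=arc(A[5],.6-.9*A[5]/1.62)
print(sensors.get_obs()["eef_pos"],t0[0],sensors.get_obs()["wrist_force"],sensors.get_obs()["torque"])
rows([arc(a,.6-.9*a/1.62) for a in A[6:]],t0)
```

```text
[ 0.53214795 -0.19665848  0.19883995] [ 0.5346286  -0.1967471   0.20263479] [-1.14240554  4.86021252 -6.41300418] [0.9093586  0.9920281  0.06991998]
[-3  0 -3] [-0.    0.05 -0.  ]
[-7  0 -6] [-0.   0.1 -0. ]
[-11   0  -8] [-0.    0.15  0.  ]
[-15   0 -10] [-0.   0.2 -0. ]
[-19   0 -12] [-0.    0.25 -0.  ]
[-24   0 -13] [-0.   0.3 -0. ]
[-28   0 -14] [-0.    0.35 -0.  ]
[-33   0 -15] [-0.   0.4 -0. ]
[-38   0 -15] [-0.    0.45  0.  ]
[-42   0 -14] [-0.   0.5 -0. ]
[-47   0 -13] [-0.    0.55 -0.  ]
[-51   0 -12] [-0.   0.6  0. ]
```

Forces are small and it is following well, so I continue to upright.

>>> carry_out(deltas="-3 0 -3 0 0.05 0 1; -7 0 -6 0 0.1 0 1; -11 0 -8 0 0.15 0 1; -15 0 -10 0 0.2 0 1; -19 0 -12 0 0.25 0 1; -24 0 -13 0 0.3 0 1; -28 0 -14 0 0.35 0 1; -33 0 -15 0 0.4 0 1; -38 0 -15 0 0.45 0 1; -42 0 -14 0 0.5 0 1; -47 0 -13 0 0.55 0 1; -51 0 -12 0 0.6 0 1")

```text
time_s: 5.82
eef_pos: [0.5786, -0.2047, 0.2314]
eef_rot: [-0.15, 0.07, 0.986, 0.011]
wrist_force: [-4.6, 6.1, 14.3]
opening: 0.228
grasp_force: 58.7
```

Run:
```python
from h import *
t0=arc(1.62,-.3);o=sensors.get_obs()
print(o["eef_pos"],t0[0],o["wrist_force"],o["torque"])
s=vision.camera("scene")[110:270,140:330];cv2.imwrite("pics/s3.png",cv2.resize(s,None,fx=3,fy=3))
rows([arc(1.66,-.3),arc(1.70,-.3)],t0)
```

```text
[ 0.57864042 -0.20470611  0.23137388] [ 0.57933761 -0.20304758  0.22929074] [-4.5748091   6.05956749 14.28999657] [ 0.96904482  1.63718195 -0.26498308]
[-2  0 -1] [0. 0. 0.]
[-4  0 -1] [0. 0. 0.]
```

View pics/s3.png

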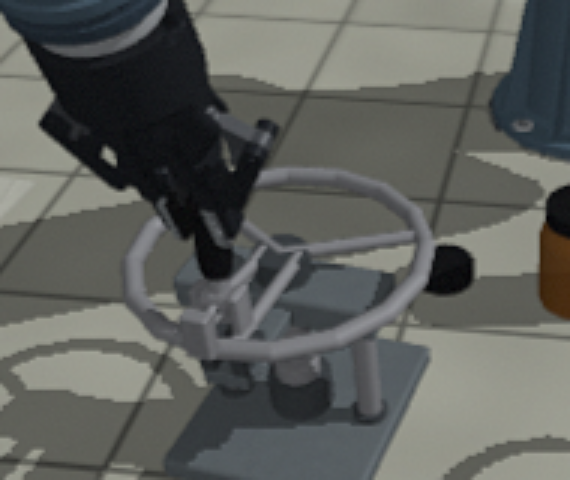

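The scene crop shows the handle almost upright, at about (212,250), held in the fingers. I press a bit further outward to make sure it has clicked over and is on the stop.

>>> carry_out(deltas="-3 0 -1 0 0 0 1; -6 0 -2 0 0.03 0 1; -8 0 -2 0 0.05 0 1; -8 0 -2 0 0.05 0 1")

```text
time_s: 6.38
eef_pos: [0.5858, -0.2061, 0.2312]
eef_rot: [-0.176, 0.07, 0.982, 0.013]
wrist_force: [-10.1, 5.3, 16.7]
opening: 0.229
grasp_force: 59.4
```

>>> carry_out(deltas="-3 0 -1 0 0 0 1; -5 0 -2 0 0 0 1; -5 0 -2 0 0 0 1")

```text
time_s: 6.75
eef_pos: [0.5864, -0.2061, 0.231]
eef_rot: [-0.182, 0.071, 0.981, 0.014]
wrist_force: [-27.7, 7.1, 19.0]
opening: 0.233
grasp_force: 58.7
```

Run:
```python
from h import *
o=sensors.get_obs();print(o["wrist_force"],o["torque"])
s=vision.camera("top")[160:300,350:500];w=vision.camera("wrist")[100:300,200:440]
a=cv2.resize(s,(400,373),interpolation=2);b=cv2.resize(w,(400,333),interpolation=2);b=cv2.copyMakeBorder(b,0,40,0,0,0)
cv2.imwrite("pics/t4.png",np.hstack([a,b]))
```

```text
[-27.65539904   7.05298981  18.99190562] [ 1.30195466  5.50146255 -0.16149167]
```

View pics/t4.png

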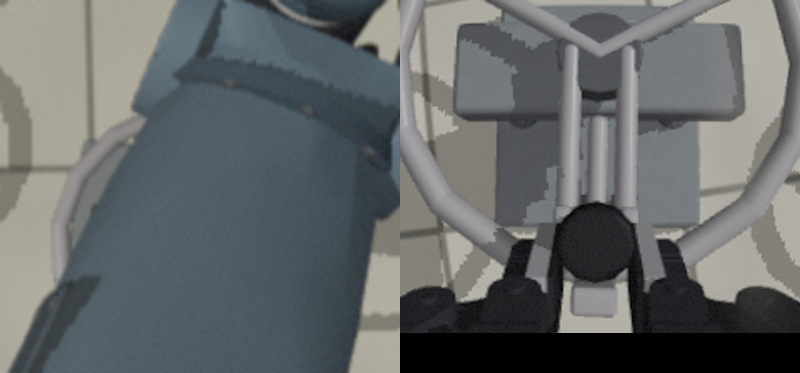

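The wrist crop shows the grip end-on, so it is upright, and the force rise without motion confirms the stop. Now I release and check that it stays.

>>> carry_out(deltas="3 0 1 0 0 0 1; 5 0 2 0 0 0 0.6; 5 0 2 0 0 0 0.3; 5 0 2 0 0 0 0.3; 5 0 2 0 0 0 0.3")

```text
time_s: 7.48
eef_pos: [0.5875, -0.2067, 0.2274]
eef_rot: [-0.173, 0.07, 0.982, 0.012]
wrist_force: [0.5, -0.2, -0.3]
opening: 0.698
grasp_force: 0.0
```

Run:
```python
from h import *
o=sensors.get_obs();print(o["eef_pos"],o["opening"],o["wrist_force"])
I=vision.camera("wrist");cv2.imwrite("pics/w5.png",I[60:320,170:470])
M=R.from_quat(o["eef_rot"][[1,2,3,0]]).as_matrix();print("tilt",np.arcsin(M[:,2]@D),M.round(3).tolist())
```

```text
[ 0.58754164 -0.20672353  0.22743285] 0.6977389742651015 [ 0.4810071  -0.24425919 -0.34639454]
tilt -0.34935702463282 [[-0.93, 0.142, -0.339], [0.133, 0.99, 0.048], [0.342, -0.0, -0.94]]
```

View pics/w5.png

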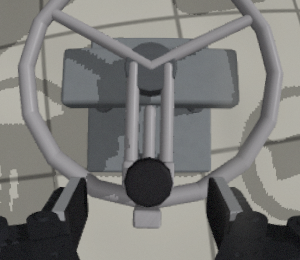

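With the fingers open, the handle stands upright on its own: its end is at wrist pixel (321,243) and the spoke junction at about (321,126). It is latched.

Run:
```python
from h import *
e=plane("wrist",(320.5,243),.26);c=plane("wrist",(321,126),.161);print("end",e,"hub",c,np.linalg.norm((e-c)[:2]),np.arctan2(*(e-c)[[1,0]]))
for f in (0,):
    t=np.array([*e[:2],.228]);rows([(t,PSI,0)])
```

```text
end [ 0.58113522 -0.20380411  0.26      ] hub [ 0.50256671 -0.19082299  0.161     ] 0.07963366171671774 -0.16374121677915396
[7 2 2] [ 0.    -0.349 -0.002]
```

>>> carry_out(deltas="3 1 1 0 -0.17 0 0.3; 7 2 2 0 -0.349 0.02 0.3; 7 2 2 0 -0.349 0.02 0.62; 7 2 2 0 -0.349 0.02 0.62; 7 2 2 0 -0.349 0.02 0.62; 7 2 2 0 -0.349 0.02 0.62")

```text
time_s: 8.28
eef_pos: [0.5815, -0.204, 0.2282]
eef_rot: [-0.0, 0.081, 0.997, -0.002]
wrist_force: [-0.1, -0.8, -0.3]
opening: 0.378
grasp_force: 0.0
```

Run:
```python
from h import *
o=sensors.get_obs();M=R.from_quat(o["eef_rot"][[1,2,3,0]]).as_matrix();print(o["eef_pos"],o["opening"],o["wrist_force"],"psi",np.arctan2(-M[0,1],M[1,1]),"tilt",M[:,2].round(3))
hub=np.array([.5025,-.191])
def t(phi):
    a=-.16-phi;return (np.array([*(hub+.08*np.array([np.cos(a),np.sin(a)])),.228]),a,0)
rows([t(p) for p in np.arange(0,1.11,.1)])
```

```text
[ 0.58150923 -0.20399431  0.22820016] 0.37849029687291996 [-0.14110173 -0.82928058 -0.34141724] psi -0.16140824116193006 tilt [-0.001 -0.004 -1.   ]
[0 0 0] [-0.004 -0.    -0.001]
[ 0 -8  0] [-0.004 -0.     0.099]
[  2 -16   0] [-0.004 -0.     0.199]
[  4 -23   0] [-0.004  0.     0.299]
[  6 -31   0] [-0.004  0.     0.399]
[ 10 -38   0] [-0.004  0.001  0.499]
[ 14 -45   0] [-0.004  0.001  0.599]
[ 19 -51   0] [-0.004  0.001  0.699]
[ 24 -57   0] [-0.004  0.001  0.799]
[ 30 -62   0] [-0.004  0.001  0.899]
[ 37 -67   0] [-0.004  0.001  0.999]
[ 44 -71   0] [-0.004  0.002  1.099]
```

>>> carry_out(deltas="0 -4 0 0 0 0.05 0.62; 0 -8 0 0 0 0.1 0.62; 1 -12 0 0 0 0.15 0.62; 2 -16 0 0 0 0.2 0.62; 4 -23 0 0 0 0.3 0.62; 6 -31 0 0 0 0.4 0.62; 10 -38 0 0 0 0.5 0.62; 14 -45 0 0 0 0.6 0.62")

```text
time_s: 9.28
eef_pos: [0.5606, -0.245, 0.2281]
eef_rot: [0.0, 0.373, 0.928, -0.001]
wrist_force: [3.6, 3.5, -0.4]
opening: 0.384
grasp_force: 2.4
```

Run:
```python
from h import *
o=sensors.get_obs();M=R.from_quat(o["eef_rot"][[1,2,3,0]]).as_matrix();a=np.arctan2(-M[0,1],M[1,1]);print(o["eef_pos"],o["opening"],o["wrist_force"],"psi",a)
hub=np.array([.5025,-.191]);print(np.linalg.norm(o["eef_pos"][:2]-hub))
I=vision.camera("wrist")[60:320,170:470];cv2.imwrite("pics/w6.png",I)
```

```text
[ 0.56063296 -0.24501422  0.22807624] 0.384305773763995 [ 3.62110147  3.50498724 -0.40791719] psi -0.7641926762411132
0.07935349985609373
```

View pics/w6.png

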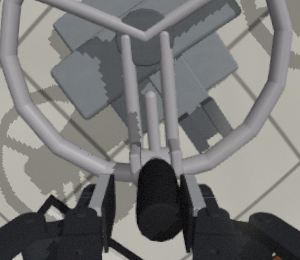

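The wrist crop shows the wheel turned about 30°, the handle upright between the pads, and about 5 N of force. Continuing.

>>> carry_out(deltas="0 -8 0 0 0 0.1 0.62; 2 -16 0 0 0 0.2 0.62; 4 -23 0 0 0 0.3 0.62; 6 -31 0 0 0 0.4 0.62; 10 -38 0 0 0 0.5 0.62; 14 -45 0 0 0 0.6 0.62; 19 -51 0 0 0 0.7 0.62; 21 -55 0 0 0 0.75 0.62; 24 -57 0 0 0 0.8 0.62; 27 -60 0 0 0 0.85 0.62")

```text
time_s: 10.58
eef_pos: [0.5022, -0.2702, 0.2285]
eef_rot: [0.004, 0.721, 0.693, 0.001]
wrist_force: [25.1, 2.6, -10.1]
opening: 0.385
grasp_force: 12.1
```

Run:
```python
from h import *
o=sensors.get_obs();M=R.from_quat(o["eef_rot"][[1,2,3,0]]).as_matrix();a=np.arctan2(-M[0,1],M[1,1]);print(o["eef_pos"],o["wrist_force"],"psi",a)
hub=np.array([.5025,-.191]);print(np.arctan2(*(o["eef_pos"][:2]-hub)[::-1]),np.linalg.norm(o["eef_pos"][:2]-hub))
```

```text
[ 0.50216951 -0.27024984  0.22849077] [ 25.10434961   2.58676581 -10.14031489] psi -1.611437252247491
-1.5749665297668731 0.07925052992240907
```

The force jumped to 25 N with motion stalled at the expected angle, so the stop is reached. Backing off, opening and rising.

>>> carry_out(deltas="0 5 0 0 0 0 0.62; 0 8 0 0 0 0 0.62; 0 8 0 0 0 0 0.2; 0 8 0 0 0 0 0; 0 8 0 0 0 0 0; 0 8 -40 0 0 0 0; 0 8 -80 0 0 0 0; 0 8 -120 0 0 0 0; 0 8 -120 0 0 0 0; 0 8 -120 0 0 0 0")

```text
time_s: 11.82
eef_pos: [0.5063, -0.2703, 0.348]
eef_rot: [0.001, 0.721, 0.692, -0.002]
wrist_force: [0.0, 0.2, 0.2]
opening: 1.006
grasp_force: 0.0
```

Run:
```python
from h import *
o=sensors.get_obs();print(o["time_s"],o["eef_pos"],o["wrist_force"])
w=vision.camera("wrist");s=vision.camera("scene")[110:270,140:330]
cv2.imwrite("pics/end.png",np.hstack([w[50:350,140:500],cv2.resize(s,(356,300))]))
np.save("w.npy",w)
```

```text
11.825 [ 0.50628557 -0.27034772  0.34800531] [0.04972179 0.21520158 0.17895655]
```

View pics/end.png

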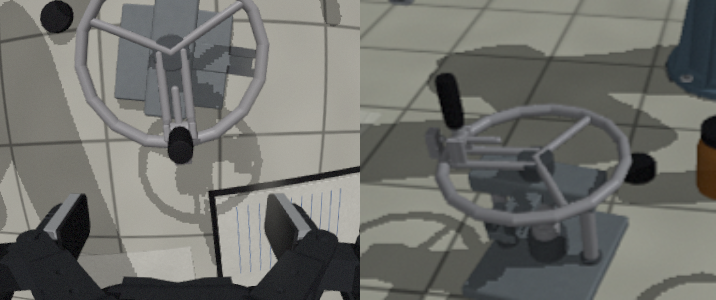

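The handle stands upright, with its end near wrist pixel (320,200). One angle check before handing in.

Run:
```python
from h import *
c=plane("wrist",(312,101),.161);e=plane("wrist",(320.5,202),.26);print(c,e,np.arctan2(*(e-c)[[1,0]]),np.linalg.norm((e-c)[:2]))
hub=np.array([.5025,-.191]);print(np.arctan2(*(e[:2]-hub)[::-1]))
```

```text
[ 0.50329206 -0.18944227  0.161     ] [ 0.50813449 -0.27003646  0.26      ] -1.5107843922844184 0.08073952805444135
-1.4996270118375774
```

The handle went from −0.16 to about −1.51 rad, a turn of 1.35, which is the stop.

```bash
python3 -c "
from bench import ctrl
print(ctrl.hand_in())"
```

```text
the job is handed in; nothing more can be done
None
```

The press is closed: the handle was swung up and latched upright, then the wheel was turned clockwise about 1.35 rad (measured from the wrist camera) to its stop, and the gripper was clear of everything when I handed in at about 12 s.

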